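# Set the bin tags on the lab's stock board

## Robot

A 6-joint arm with a two-finger parallel gripper is mounted at the origin on the work surface. World frame = base frame: x ahead of the robot, y to its left, z up, the work surface at z = 0. Lengths are in m, angles in degrees, forces in N, time in s.
With the tool pointing down it reaches from about 0.25 to 0.725 m from the base axis. Payload 9.7 kg.
Tool frame: the origin (TCP) lies midway between the tips of the shut fingers; the grasp point (between the pads) lies 19 mm behind it; z points along the fingers, y is the line along which they close (so a half turn about z gives the same grasp; the last joint's range is limited). The gripper opens to 85 mm and grips with 20 to 120 N. Pads are 22 mm wide; open, the fingers measure 114 mm over their backs; the gripper's body (76 mm by 85 mm) begins 54 mm behind the grasp point. The pads swing forward as they close: fully open they stand 13 mm farther back than shut.
Start: joints at [67.781, 4.979, 10.078, 95.1, 0, 90], TCP at [0.208, 0.509, 0.231] pointing down, gripper open.
Joint ranges: [-179.16, 179.16], [-48.56, 103.87], [-65.8, 70.77], [-126.05, 130.52], [-82.76, 87.17], [-180, 180]. Speed limits (degrees/s): [127.2, 127.2, 147.25, 180, 180, 180].

## Interface

Orientations are given as [roll, pitch, yaw] about the fixed x, y, z axes, in that order (R = Rz(yaw) Ry(pitch) Rx(roll)).
In Python, from workcell import bot gives the robot as it stands.
- The arm moves only by the shell command python3 -m crank 'ROWS' [FORCE]. ROWS is JSON, a list of rows, each an object with "gripper": the finger opening in mm, from 0 to 85.4; "travel": the shift along the tool's x, y, z in mm, a list of three; "twist": the turn, a rotation vector about the tool's x, y, z in rad, a list of three. In form: [{"gripper": gripper, "travel": [tx, ty, tz], "twist": [rx, ry, rz]}, ...]. A call has 1 to 12 rows; each row shifts and turns the commanded pose from where the row before left it, along the tool's axes as they then stand; what a row does not reach is not made up. A row lasts 1/8 s, in which the tool goes at most 62.5 mm and 10.7 degrees, less where a joint would pass 70% of its speed; a pose out of reach is approached as far as the arm can. A call is refused whole if a number of a shift passes 62.5 or a number of a turn 0.188, either way. A call with a gripper value outside its range is refused whole. The fingers move at their own pace and stop on an object; FORCE is the grip in N (left out, the last holds). Time passes only in rows, so rows that do not move let the fingers close. It gives the time, the measured TCP pose, the force, the opening and the grip force at its end, in the units of the state.
- bot.get_obs(): the state, without advancing time (a new reading comes with each control period).
- bot.camera(name): name is "side" or "top" or "wrist"; returns the picture (480x640x3 uint8, red, green, blue); there is no depth.
- bot.calibration(name): a dict with "vfov" (degrees; the focal length in pixels is half the picture's height over the tangent of half this angle, whatever the lens; pixels are square), "cx", "cy" (the principal point, pixels), "k1" (the pictures are not rectified: a ray, as slopes to the right and down, at radius r is drawn at 1 + k1 r^2 times it, then the intrinsics apply), "camera_from_world" (4x4, takes a point from world to camera coordinates). Camera axes: x right, y down, z forward; pixel columns grow to the right and rows downward; lengths in m; the calibration is good to about 2 mm. A picture is of the moment at which its call begins: read the wrist's pose just before it. calibration takes no time and is no camera call; for the wrist camera it gives the pose at the moment of the call.
- bot.job_done(): hands the job in; it is judged then, once.
The state is a dict: "time": time; "q": joint angles; "qd": joint speeds; "joint_efforts": joint torques, N m; "ee_pos": TCP position; "tcp_rot": TCP orientation; "wrist_force": force on the tool from outside, world axes, zero at the start; "torque": the same for the moment, N m; "opening": finger opening in m; "grasp_force": force on a finger pad.
Only numpy, scipy, OpenCV 4.12 (cv2) and the standard library are available. Lean on these libraries where they do the work, as an engineer would, in place of code of your own. Each camera call takes 0.05 s, during which the arm holds its last target. There are 200 camera calls.

## Task

Make the hinged tags on the stock board tell the truth: in front of each full bin the tag must lie back towards its bin, disc face up, and in front of each empty bin it must lie towards the robot, bar face up. Push the wrong ones over gently with a fingertip or the outside of the fingers, without gripping them, leave alone the tags that are already right, and neither move nor pick up anything else on the board or the bench.

Things in the scene. Friction and masses are not known exactly. Their poses are not given: they have to be found in the camera images.
- tag1 (a joint): lean of tag 1 (white plate 56 mm wide, 4 mm thick, 40 g) about its axle, rad: 0 upright; +0.85 (stop) leaning to its bin, disc face up, in stock; -0.85 (stop) leaning to the robot, bar face up, reorder. Free edge 50 mm from the axle: at a stop 38 mm to that side and 33 mm above the axle. Smooth plastic, no spring: past upright it falls by its weight to the other stop and stays
- tag1_axle (a point): middle of tag 1's axle, 50 mm above the bench, in a fixed dark steel stand 64 mm wide (y), 34 mm deep, cheeks to 6 mm above the axle, rest pegs under the leaning tag to 23 mm either side and 15 mm above the axle. x points from the tag straight to its bin (away from the robot), y along the axle, z up. The four stands stand in a row along y, 100 mm apart, in any order
- tag2 (a joint): lean of tag 2 (white plate 56 mm wide, 4 mm thick, 40 g) about its axle, rad: 0 upright; +0.85 (stop) leaning to its bin, disc face up, in stock; -0.85 (stop) leaning to the robot, bar face up, reorder. Free edge 50 mm from the axle: at a stop 38 mm to that side and 33 mm above the axle. Smooth plastic, no spring: past upright it falls by its weight to the other stop and stays
- tag2_axle (a point): middle of tag 2's axle, 50 mm above the bench, in a fixed dark steel stand 64 mm wide (y), 34 mm deep, cheeks to 6 mm above the axle, rest pegs under the leaning tag to 23 mm either side and 15 mm above the axle. x points from the tag straight to its bin (away from the robot), y along the axle, z up. The four stands stand in a row along y, 100 mm apart, in any order
- tag3 (a joint): lean of tag 3 (white plate 56 mm wide, 4 mm thick, 40 g) about its axle, rad: 0 upright; +0.85 (stop) leaning to its bin, disc face up, in stock; -0.85 (stop) leaning to the robot, bar face up, reorder. Free edge 50 mm from the axle: at a stop 38 mm to that side and 33 mm above the axle. Smooth plastic, no spring: past upright it falls by its weight to the other stop and stays
- tag3_axle (a point): middle of tag 3's axle, 50 mm above the bench, in a fixed dark steel stand 64 mm wide (y), 34 mm deep, cheeks to 6 mm above the axle, rest pegs under the leaning tag to 23 mm either side and 15 mm above the axle. x points from the tag straight to its bin (away from the robot), y along the axle, z up. The four stands stand in a row along y, 100 mm apart, in any order
- tag4 (a joint): lean of tag 4 (white plate 56 mm wide, 4 mm thick, 40 g) about its axle, rad: 0 upright; +0.85 (stop) leaning to its bin, disc face up, in stock; -0.85 (stop) leaning to the robot, bar face up, reorder. Free edge 50 mm from the axle: at a stop 38 mm to that side and 33 mm above the axle. Smooth plastic, no spring: past upright it falls by its weight to the other stop and stays
- tag4_axle (a point): middle of tag 4's axle, 50 mm above the bench, in a fixed dark steel stand 64 mm wide (y), 34 mm deep, cheeks to 6 mm above the axle, rest pegs under the leaning tag to 23 mm either side and 15 mm above the axle. x points from the tag straight to its bin (away from the robot), y along the axle, z up. The four stands stand in a row along y, 100 mm apart, in any order
- bin1: open grey plastic bin, FULL: heaped with black rubber stoppers, which rise a few mm over its rim. 100 mm deep (x), 86 mm wide (y), its rim 46 mm above the bench, fixed; origin at the centre of its underside. It stands at any of the four places; its tag is the one about 135 mm in front of its centre (nearest tag axle; the next one is about 168 mm away)
- bin2: open grey plastic bin, FULL: packed with capped amber vials, which rise a few mm over its rim. 100 mm deep (x), 86 mm wide (y), its rim 46 mm above the bench, fixed; origin at the centre of its underside. It stands at any of the four places; its tag is the one about 135 mm in front of its centre (nearest tag axle; the next one is about 168 mm away)
- bin3: open grey plastic bin, EMPTY. 100 mm deep (x), 86 mm wide (y), its rim 46 mm above the bench, fixed; origin at the centre of its underside. It stands at any of the four places; its tag is the one about 135 mm in front of its centre (nearest tag axle; the next one is about 168 mm away)
- bin4: open grey plastic bin, EMPTY. 100 mm deep (x), 86 mm wide (y), its rim 46 mm above the bench, fixed; origin at the centre of its underside. It stands at any of the four places; its tag is the one about 135 mm in front of its centre (nearest tag axle; the next one is about 168 mm away)
- board: fixed grey board 310 x 460 mm, 10 mm thick, lying on the bench, carrying the four tag stands and, behind them, the four bins; origin at its underside, in the middle of the row of tag axles; its x points from the tags to the bins; it reaches 100 mm in front of the axles and 210 mm behind them
- vial_a_mid (a point): small amber glass vial, 21 mm across, 45 mm tall, loose, standing on the board between two tag stands; the point is its centre. Leave it where it is
- vial_b_mid (a point): a second such vial, 21 mm across, 45 mm tall, loose, standing on the board in front of the bins, between two of them; the point is its centre. Leave it where it is
- stopper_mid (a point): loose black rubber stopper, 28 mm across, 26 mm tall, standing on the front strip of the board; the point is its centre. Leave it where it is
- beaker_mid (a point): empty glass beaker, 70 mm across, 85 mm tall, left of the board; the point is its centre. Leave it where it is
- wash_mid (a point): white wash bottle, 68 mm across, 170 mm tall, left of the board; the point is its centre. Leave it where it is
- jar_mid (a point): amber screw-top jar, 72 mm across, 85 mm tall, right of the board; the point is its centre. Leave it where it is
- clamp_mid (a point): small steel boss clamp lying on the bench right of the board, block 50 x 26 x 30 mm with a thumb screw that reaches 45 mm out on its +y side; the point is the centre of the block. Leave it where it is

How it is judged:
By the outcome, as a careful person would: the job done as asked, in the order asked, and still so for the second after the job is handed in, with the robot touching nothing.
It also fails if it takes over 45 s, if anything falls off the work surface, if the arm or the gripper's body presses on something with over 40 N, if the wrist force passes 120 N, or if a joint passes its speed limit or range.

## Working session

There is one attempt and no reset: what is moved stays moved. The work goes in short steps, Python scripts to look and compute and a shell command to move; the robot and the scene stay as the last step left them, time stands still between calls to the robot, and variables do not carry over. Pictures are saved under pics/ and viewed, at most 10 in all, crops included, and the job is handed in when it is done.

```bash
mkdir -p pics; cat > h.py <<'E'
import numpy as np, cv2
from workcell import bot
def snap(n,f):
    c=bot.calibration(n); im=bot.camera(n); cv2.imwrite('pics/'+f,im[:,:,::-1]); return im,c
def KD(c):
    f=240/np.tan(np.radians(c['vfov'])/2)
    return np.array([[f,0,c['cx']],[0,f,c['cy']],[0,0,1.]]),np.array([c['k1'],0,0,0.])
def onz(c,uv,z):
    K,D=KD(c);T=np.array(c['camera_from_world']);R,t=T[:3,:3],T[:3,3]
    p=cv2.undistortPoints(np.array([[uv]],float),K,D)[0,0]
    d=R.T@np.array([p[0],p[1],1]);o=-R.T@t
    return o+d*(z-o[2])/d[2]
def pix(c,P):
    K,D=KD(c);T=np.array(c['camera_from_world'])
    return cv2.projectPoints(np.array(P,float).reshape(-1,1,3),cv2.Rodrigues(T[:3,:3])[0],T[:3,3],K,D)[0][:,0]
E
python3 - <<'E'
from h import *
for n in('top','side'): 
    im,c=snap(n,n+'1.png'); print(n,c)
o=bot.get_obs();print(o['time'],o['ee_pos'],o['tcp_rot'],o['opening'])
E
```

```text
top {'vfov': 48.06029946260881, 'cx': 316.8094535765057, 'cy': 238.52586059063418, 'k1': -0.10111420483320199, 'camera_from_world': array([[ 0.00658419, -0.99997477,  0.00266609, -0.02984824],
       [-0.98223529, -0.00696735, -0.18752408,  0.57353885],
       [ 0.18753793, -0.00138403, -0.98225639,  1.2983475 ],
       [ 0.        ,  0.        ,  0.        ,  1.        ]])}
side {'vfov': 49.429542755320085, 'cx': 316.6330787450617, 'cy': 241.6417922643076, 'k1': 0.012613726662316183, 'camera_from_world': array([[ 0.75115209, -0.65994474, -0.01560372, -0.42631153],
       [-0.37839039, -0.4110763 , -0.82935939,  0.27069992],
       [ 0.54091705,  0.62887933, -0.55849757,  0.86736778],
       [ 0.        ,  0.        ,  0.        ,  1.        ]])}
0.1 [0.20792523 0.50896995 0.23065674] [-1.79932384e+02 -2.44538172e-04  1.57779561e+02] 0.08526243592289924
```

View pics/top1.png

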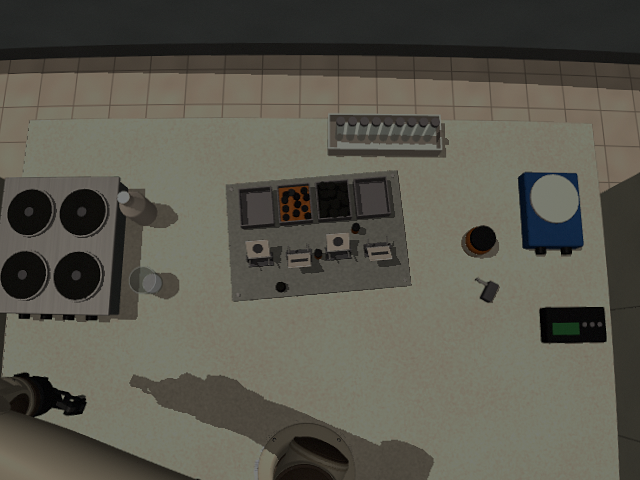

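View pics/side1.png

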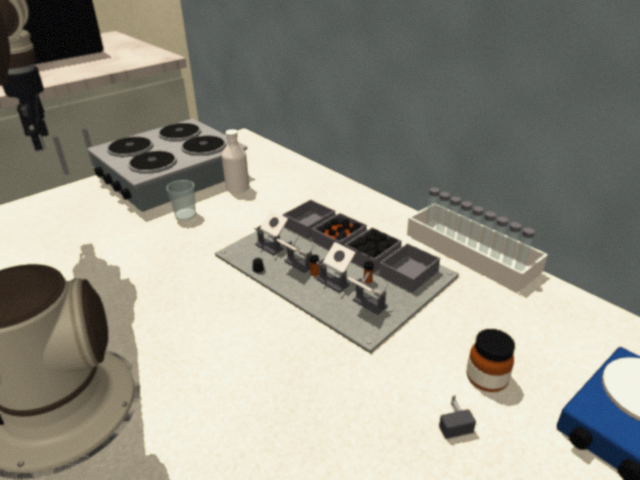

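The top view shows the bins from left to right as empty (257,207), amber full (295,203), black full (333,198) and empty (373,197). The tags in the same order are disc (258,248), bar (299,258), disc (338,243) and bar (379,252). The two left tags are therefore wrong. A vial stands at (319,254) between tags 2 and 3, and a stopper at (281,287).

```bash
python3 - <<'E'
from h import *
im=cv2.imread('pics/top1.png');c=bot.calibration('top')
cv2.imwrite('pics/crop1.png',cv2.resize(im[165:305,220:420],None,fx=4,fy=4,interpolation=cv2.INTER_CUBIC))
cor=[(227,186),(397,171),(410,285),(233,300)]
C=np.array([onz(c,p,.01) for p in cor]);print(C.round(3))
print(np.linalg.norm(np.diff(C,axis=0),axis=1))
ux=(C[0]+C[1]-C[2]-C[3])[:2];ux/=np.linalg.norm(ux);uy=np.array([-ux[1],ux[0]])
O=C.mean(0)[:2]-ux*.055
print('yaw',np.degrees(np.arctan2(ux[1],ux[0])),'O',O)
for k in(150,50,-50,-150):print(k,(O+uy*k/1e3).round(4))
for n,p,z in(('t1',(258,248),.075),('t2',(299,258),.075),('t3',(338,243),.075),('t4',(379,252),.075),('vial',(318,250),.055),('stop',(281,286),.036),('vialb',(356,228),.05)):
    P=onz(c,p,z)[:2];print(n,P.round(3),(ux@(P-O)).round(3),(uy@(P-O)).round(3))
E
```

```text
[[ 0.722  0.213  0.01 ]
 [ 0.767 -0.239  0.01 ]
 [ 0.463 -0.266  0.01 ]
 [ 0.421  0.187  0.01 ]]
[0.45465992 0.30606079 0.45438279]
yaw 5.0474332228911765 O [ 0.53858265 -0.03105638]
150 [0.5254 0.1184]
50 [0.5342 0.0187]
-50 [ 0.543  -0.0809]
-150 [ 0.5518 -0.1805]
t1 [0.545 0.119] 0.02 0.149
t2 [0.521 0.018] -0.013 0.05
t3 [ 0.559 -0.078] 0.016 -0.049
t4 [ 0.537 -0.179] -0.015 -0.148
vial [ 0.544 -0.029] 0.006 0.001
stop [0.455 0.063] -0.075 0.101
vialb [ 0.602 -0.125] 0.055 -0.099
```

View pics/crop1.png

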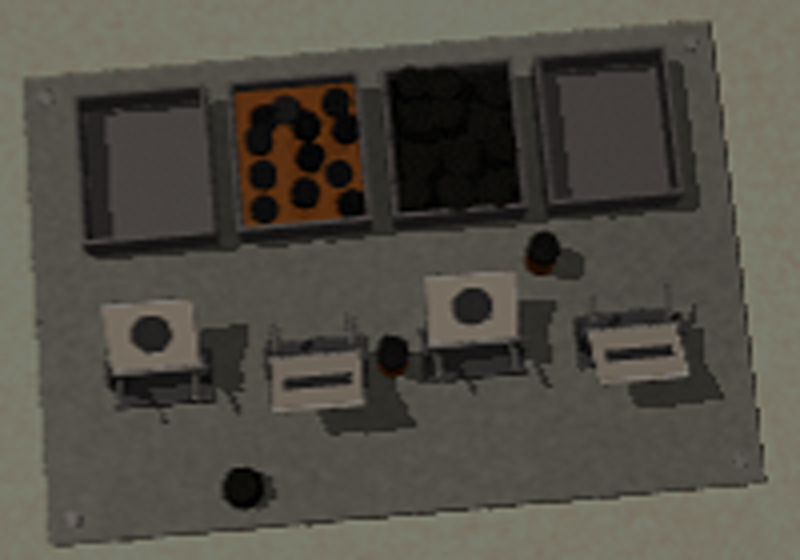

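The board fit agrees with the given sizes: 455 x 306 mm measured, and the tags lie at y' = ±50 and ±150. Next I shut the fingers and turn the tool to the board's axes.

```bash
python3 -m crank '[{"gripper":0,"travel":[0,0,0],"twist":[0,0,-0.16]},{"gripper":0,"travel":[0,0,0],"twist":[0,0,-0.16]},{"gripper":0,"travel":[0,0,0],"twist":[0,0,-0.156]},{"gripper":0,"travel":[0,0,0],"twist":[0,0,0]}]' 20; python3 -c "
from h import *
print(bot.get_obs()['q'])"
```

```text
time: 0.6
ee_pos: [0.2079, 0.5091, 0.2309]
tcp_rot: [-180.0, -0.0, -175.0]
wrist_force: [-0.3, 0.4, 0.6]
opening: 0.0122
grasp_force: 0.0
[6.77820261e+01 4.99479336e+00 1.00558206e+01 9.50974420e+01
 8.82384784e-05 6.27885216e+01]
```

```bash
python3 -m crank '[{"gripper":0,"travel":[-20,-20,0],"twist":[0,0,0]},{"gripper":0,"travel":[-35,-42,0],"twist":[0,0,0]},{"gripper":0,"travel":[-35,-42,0],"twist":[0,0,0]},{"gripper":0,"travel":[-35,-42,0],"twist":[0,0,0]},{"gripper":0,"travel":[-35,-42,0],"twist":[0,0,0]},{"gripper":0,"travel":[-35,-42,0],"twist":[0,0,0]},{"gripper":0,"travel":[-35,-42,0],"twist":[0,0,0]},{"gripper":0,"travel":[-35,-42,0],"twist":[0,0,0]},{"gripper":0,"travel":[-35,-42,0],"twist":[0,0,0]},{"gripper":0,"travel":[-35,-42,0],"twist":[0,0,0]},{"gripper":0,"travel":[-12,-19,40],"twist":[0,0,0]},{"gripper":0,"travel":[0,0,40],"twist":[0,0,0]}]'; python3 - <<'E'
from h import *
im,c=snap('wrist','w1.png');o=bot.get_obs();print(o['ee_pos'],o['time'])
import numpy as np
a=np.radians(5.05);ux=np.array([np.cos(a),np.sin(a)]);uy=np.array([-ux[1],ux[0]]);O=np.array([.5386,-.0311])
d=o['ee_pos'][:2]-O;print('board',ux@d,uy@d)
def W(x,y,z):return list(O+ux*x+uy*y)+[z]
print(pix(c,[W(.038,.178,.083),W(.038,.122,.083),W(0,.178,.05),W(0,.122,.05),W(.065,.15,.072),W(.085,.193,.046),W(.085,.107,.046)]).round())
E
```

```text
time: 2.1
ee_pos: [0.5915, 0.1226, 0.1498]
tcp_rot: [-180.0, 0.0, -175.3]
wrist_force: [0.3, -0.0, -0.7]
opening: 0.0003
grasp_force: 0.0
[0.58888453 0.12287849 0.14365709] 2.15
board 0.06364330347956956 0.1489544892510838
[[368. 217.]
 [279. 217.]
 [363. 152.]
 [282. 153.]
 [324. 252.]
 [379. 266.]
 [268. 267.]]
```

View pics/w1.png

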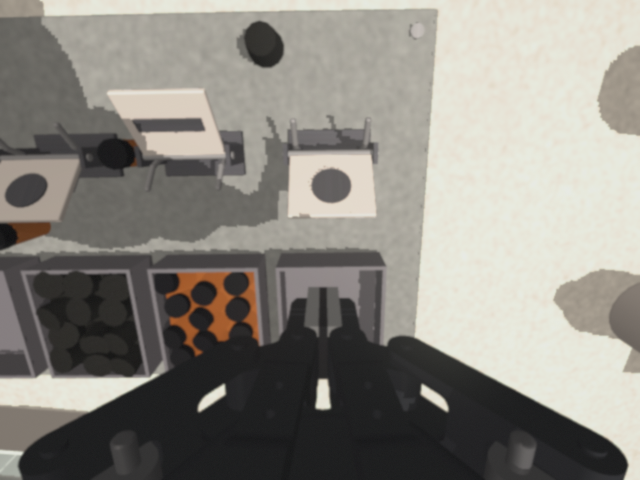

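The wrist view confirms that tag 1's disc plate (free edge at row 217, columns 288–376) leans to the empty bin. The gap in front of the bin is clear, and the tag sits about 5 mm further to +y' than predicted. The fingers are behind the tag, so I descend.

```bash
python3 -m crank '[{"gripper":0,"travel":[0,2,25],"twist":[0,0,0]},{"gripper":0,"travel":[0,2,25],"twist":[0,0,0]},{"gripper":0,"travel":[0,0,18],"twist":[0,0,0]},{"gripper":0,"travel":[0,0,0],"twist":[0,0,0]},{"gripper":0,"travel":[0,0,0],"twist":[0,0,0]}]'
```

```text
time: 2.78
ee_pos: [0.5904, 0.1285, 0.0845]
tcp_rot: [180.0, 0.1, -175.0]
wrist_force: [0.8, 0.4, 0.0]
opening: -0.0
grasp_force: 0.0
```

```bash
python3 -m crank '[{"gripper":0,"travel":[0,-3,8],"twist":[0,0,0]},{"gripper":0,"travel":[0,0,4],"twist":[0,0,0]},{"gripper":0,"travel":[0,0,0],"twist":[0,0,0]},{"gripper":0,"travel":[4,0,0],"twist":[0,0,0]},{"gripper":0,"travel":[5,0,0],"twist":[0,0,0]},{"gripper":0,"travel":[5,0,0],"twist":[0,0,0]},{"gripper":0,"travel":[5,0,0],"twist":[0,0,0]},{"gripper":0,"travel":[5,0,0],"twist":[0,0,0]},{"gripper":0,"travel":[5,0,0],"twist":[0,0,0]},{"gripper":0,"travel":[5,0,0],"twist":[0,0,0]},{"gripper":0,"travel":[5,0,0],"twist":[0,0,0]},{"gripper":0,"travel":[0,0,0],"twist":[0,0,0]}]'
```

```text
time: 4.28
ee_pos: [0.5511, 0.1219, 0.0713]
tcp_rot: [-180.0, -0.0, -174.9]
wrist_force: [0.4, -1.0, -0.4]
opening: 0.0001
grasp_force: 0.0
```

```bash
python3 -m crank '[{"gripper":0,"travel":[4,0,0],"twist":[0,0,0]},{"gripper":0,"travel":[4,0,0],"twist":[0,0,0]},{"gripper":0,"travel":[4,0,0],"twist":[0,0,0]},{"gripper":0,"travel":[4,0,0],"twist":[0,0,0]},{"gripper":0,"travel":[4,0,0],"twist":[0,0,0]},{"gripper":0,"travel":[4,0,0],"twist":[0,0,0]},{"gripper":0,"travel":[0,0,0],"twist":[0,0,0]},{"gripper":0,"travel":[0,0,0],"twist":[0,0,0]}]'; python3 - <<'E'
from h import *
im,c=snap('wrist','w2.png')
E
```

```text
time: 5.28
ee_pos: [0.5276, 0.1198, 0.0713]
tcp_rot: [180.0, 0.0, -174.9]
wrist_force: [-1.5, 0.3, -0.0]
opening: 0.0
grasp_force: 0.0
```

View pics/w2.png

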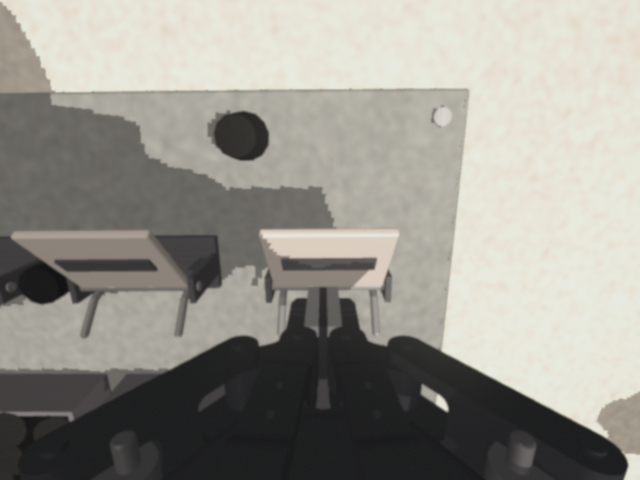

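Tag 1 now lies bar face up (columns 262–398, row 231), level with tag 2. I lift, go round to the robot side of tag 2 and descend.

```bash
python3 -m crank '[{"gripper":0,"travel":[-2,0,-20],"twist":[0,0,0]},{"gripper":0,"travel":[0,0,-40],"twist":[0,0,0]},{"gripper":0,"travel":[20,-20,0],"twist":[0,0,0]},{"gripper":0,"travel":[25,-35,0],"twist":[0,0,0]},{"gripper":0,"travel":[24,-32,0],"twist":[0,0,0]},{"gripper":0,"travel":[0,-10,0],"twist":[0,0,0]},{"gripper":0,"travel":[0,0,0],"twist":[0,0,0]},{"gripper":0,"travel":[0,0,20],"twist":[0,0,0]},{"gripper":0,"travel":[0,0,20],"twist":[0,0,0]},{"gripper":0,"travel":[0,0,15],"twist":[0,0,0]},{"gripper":0,"travel":[0,0,5],"twist":[0,0,0]},{"gripper":0,"travel":[0,0,0],"twist":[0,0,0]}]'
```

```text
time: 6.82
ee_pos: [0.4694, 0.0175, 0.0713]
tcp_rot: [180.0, -0.0, -174.9]
wrist_force: [0.3, -0.7, 0.3]
opening: -0.0004
grasp_force: 0.0
```

```bash
python3 -m crank '[{"gripper":0,"travel":[-4,0,0],"twist":[0,0,0]},{"gripper":0,"travel":[-5,0,0],"twist":[0,0,0]},{"gripper":0,"travel":[-5,0,0],"twist":[0,0,0]},{"gripper":0,"travel":[-5,0,0],"twist":[0,0,0]},{"gripper":0,"travel":[-5,0,0],"twist":[0,0,0]},{"gripper":0,"travel":[-5,0,0],"twist":[0,0,0]},{"gripper":0,"travel":[-5,0,0],"twist":[0,0,0]},{"gripper":0,"travel":[-5,0,0],"twist":[0,0,0]},{"gripper":0,"travel":[-5,0,0],"twist":[0,0,0]},{"gripper":0,"travel":[-4,0,0],"twist":[0,0,0]},{"gripper":0,"travel":[-4,0,0],"twist":[0,0,0]},{"gripper":0,"travel":[-4,0,0],"twist":[0,0,0]}]' && python3 -m crank '[{"gripper":0,"travel":[-4,0,0],"twist":[0,0,0]},{"gripper":0,"travel":[-4,0,0],"twist":[0,0,0]},{"gripper":0,"travel":[0,0,0],"twist":[0,0,0]},{"gripper":0,"travel":[0,0,0],"twist":[0,0,0]},{"gripper":0,"travel":[2,0,-10],"twist":[0,0,0]},{"gripper":0,"travel":[0,0,-40],"twist":[0,0,0]},{"gripper":0,"travel":[30,0,-40],"twist":[0,0,0]},{"gripper":0,"travel":[50,0,-30],"twist":[0,0,0]},{"gripper":0,"travel":[50,0,-20],"twist":[0,0,0]},{"gripper":0,"travel":[20,0,0],"twist":[0,0,0]},{"gripper":0,"travel":[0,0,0],"twist":[0,0,0]},{"gripper":0,"travel":[0,0,0],"twist":[0,0,0]}]'; python3 - <<'E'
from h import *
im,c=snap('wrist','w3.png')
im,c=snap('top','top2.png')
cv2.imwrite('pics/crop2.png',cv2.resize(im[165:305,220:420,::-1],None,fx=4,fy=4,interpolation=cv2.INTER_CUBIC))
E
```

```text
time: 8.32
ee_pos: [0.5253, 0.0222, 0.0713]
tcp_rot: [180.0, -0.0, -174.9]
wrist_force: [0.3, -0.1, -0.3]
opening: -0.0001
grasp_force: 0.0
time: 9.82
ee_pos: [0.3822, 0.0095, 0.2114]
tcp_rot: [-180.0, 0.0, -174.9]
wrist_force: [0.1, -0.3, -0.6]
opening: -0.0001
grasp_force: 0.0
```

View pics/w3.png

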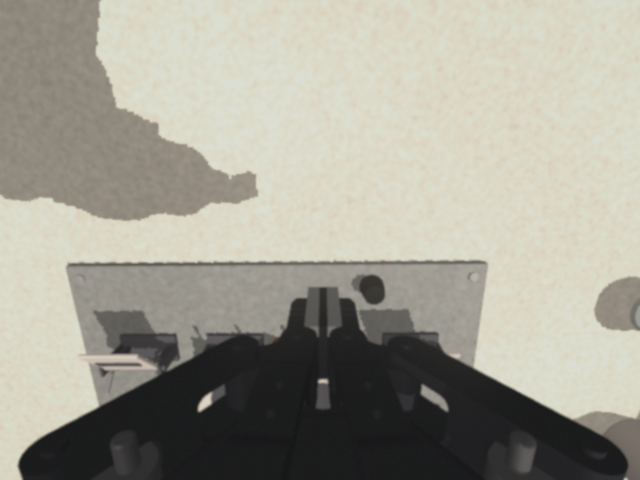

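View pics/crop2.png

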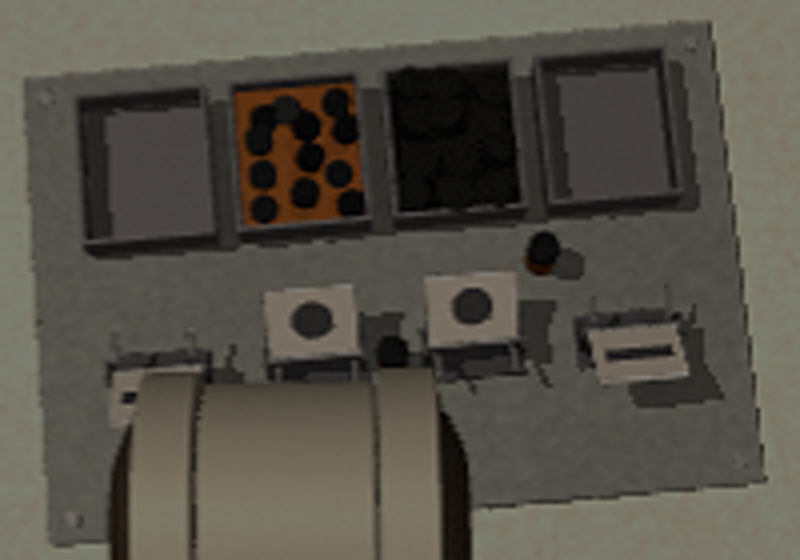

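The final top view shows the tags from left to right as bar, disc, disc, bar, which matches empty, full, full, empty. Both vials and the stopper are where they were, and the arm is clear of everything.

```bash
python3 -c "
from workcell import bot
print(bot.job_done())"
```

```text
the job is handed in; nothing more can be done
None
```

The job is handed in: I pushed over the two wrong tags (left empty bin to bar, amber-vial bin to disc), so all four now match their bins in the last pictures, and the two right tags and the loose items on the board were left alone.

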